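# Set the charging current and switch the charger on

## Task

Set the charging current of the blue battery charger: turn the small black inner knob until its white line points at the red tab on the scale, without disturbing the silver outer ring (the voltage setting) around it. Let go of the knob, then switch the charger on by pushing the yellow-tipped toggle switch all the way over to its far side. Leave the oil bottle, the spanner and the tin cup where they are.

Things in the scene. Friction and masses are not known exactly. Their poses are not given: they have to be found in the camera images.
- charger: Blue battery charger, 200 (x) by 380 (y) by 90 mm high, fixed; origin: centre of its underside; x away from the operator (yaw varies), y to the left. On its flat top (deck, 90 mm up): dial axis at x -10, y 20 mm; toggle switch at x -20, y 140 mm; docked grey battery with green band at y -178 to -72 mm, up to 95 mm above the deck.
- knob_mid (a point): On the axis, half-way up the black inner knob (33 mm above the deck): an upright cylinder, 32 mm diameter, from 18 to 48 mm above the deck, standing over the outer ring; it turns about the vertical. This frame turns with it: x is the direction in which the white line points (on its top, from the centre to the rim, and down its side), z up.
- knob (a joint): Angle of the inner knob, rad, 0 to 4.71, growing clockwise seen from above. At 0 the white line points 2.356 rad counter-clockwise (from above) from the charger's x axis, at 2.356 along that axis. Takes about 0.04 N m to turn, stays where it is left.
- tab_mid (a point): Middle of the top of the red tab: 18 mm radially, 14 mm wide, 4 mm thick, flat on the deck, centred 46 mm from the dial's axis, on a thin dark hoop round the dial. Fixed; its place round the dial varies, always 0.8 to 2.9 rad clockwise of where the knob's line starts. Its x points radially outward.
- ring_mark (a point): Blue mark on top of the silver outer ring, 23.5 mm from the dial's axis. The ring is 66 mm in diameter and reaches from the deck to 18 mm above it, on the knob's axis; it turns independently of the knob, easily (0.03 N m), and must stay as it is.
- switch_tip (a point): Centre of the yellow 26 mm ball on the toggle switch's 10 mm stem. It pivots about the charger's y, 22 mm above the deck, on a black block 70 (x) by 50 (y) by 25 mm high; ball centre 50 mm from the pivot. Off: ball 24 mm to the -x side of the pivot, 66 mm above the deck; on: 24 mm to the +x side, same height.
- switch (a joint): Angle of the toggle switch, rad: 0 off (leaning to the charger's -x, towards the operator), 1.0 on (leaning to +x). Stays where it is left; moves with about 1.5 N at the ball.
- oil: Upright yellow oil bottle, 60 mm diameter, 150 mm high, origin at the centre of its underside. Bystander, on the bench to the left (+y) of the charger.
- spanner: Steel spanner, 180 mm long, lying on the bench beyond the charger (+x side). Bystander.
- tin: Open metal cup, 80 mm diameter, 80 mm high, origin at the centre of its underside. Bystander, on the bench to the right (-y) of the charger.

How it is judged:
By the outcome, as a careful person would: the job done as asked, in the order asked, and still so for the second after the job is handed in, with the robot touching nothing.
It also fails if it takes over 64 s, if anything falls off the work surface, if the arm or the gripper's body presses on something with over 40 N, if the wrist force passes 120 N, or if a joint passes its speed limit or range.

## Robot

A 6-joint arm with a two-finger parallel gripper is mounted at the origin on the work surface. World frame = base frame: x ahead of the robot, y to its left, z up, the work surface at z = 0. Lengths are in m, angles in rad, forces in N, time in s.
With the tool pointing down it reaches from about 0.375 to 0.9 m from the base axis. Payload 3.1 kg.
Tool frame: the origin (TCP) lies at the very end of the fingers, on their centre line; the grasp point (between the pads) lies 19 mm behind it; z points along the fingers, y is the line along which they close (so a half turn about z gives the same grasp; the last joint's range is limited). The gripper opens to 87 mm and grips with 3 to 60 N. Pads are 19 mm wide; open, the fingers measure 117 mm over their backs; the gripper's body (75 mm by 190 mm) begins 51 mm behind the grasp point.
Start: joints at [1.056, 0.527, 1.433, -0, 1.181, -0.178], TCP at [0.207, 0.59, 0.187] pointing down, gripper open.
Joint ranges: [-3.08, 3.08], [-0.75, 2.2], [0.22, 2.44], [-1.43, 4.57], [0, 2.65], [-2.85, 2.85]. Speed limits (rad/s): [2.79, 2.79, 3.14, 3.14, 3.14, 3.14].

## Interface

Orientations are given as a unit quaternion [x, y, z, w].
In Python, from rig import robot gives the robot as it stands. The module is installed in compiled form; this text tells all that it offers.
- The arm moves only by the tool servo_tool, never from a script. Its argument "rows" is one flat list of numbers, 5 for each row, row after row: the closure, from -1 (fully open) to 1 (shut), so that 0 is half open, then the shift along the tool's x, y, z in m, then the turn about the tool's z in degrees. A call has 1 to 5 rows; each row shifts and turns the commanded pose from where the row before left it, along the tool's axes as they then stand; what a row does not reach is not made up. A row lasts 1/12 s, in which the tool goes at most 41.7 mm and 7.16 degrees, less where a joint would pass 70% of its speed; a pose out of reach is approached as far as the arm can. A call with a gripper value outside its range is refused whole. The fingers move at their own pace and stop on an object; "newtons" is the grip in N (left out, the last holds). Time passes only in rows, so rows that do not move let the fingers close. It gives the time, the measured TCP pose, the force, the opening and the grip force at its end, in the units of the state.
- robot.get_obs(): the state, without advancing time (a new reading comes with each control period).
- robot.camera(name): name is "scene" or "side" or "wrist"; returns a dict with "pixels" (480x640x3 uint8, red, green, blue), "intrinsics" (3x3 intrinsics, pixels), "dist" ([k1, k2, p1, p2, k3] as OpenCV has them; the pictures are not rectified), "rvec" (rotation vector, rad) and "tvec" (3), from world to camera coordinates, as OpenCV has them; the wrist camera has in their place "mount" (4x4, takes a point from camera to tool coordinates, whose origin is the TCP and whose axes are the flange's). Camera axes: x right, y down, z forward; pixel columns grow to the right and rows downward; lengths in m; the calibration is good to about 2 mm. A picture is of the moment at which its call begins: read the wrist's pose just before it. There is no depth.
- robot.hand_in(): hands the job in; it is judged then, once.
Trained networks look in a picture, given as the dict that the camera call returned (one of the last four; its "shot" number tells which), for a name from the list of things; names that differ only in an ending like _2 or _b are one class to them, and where a whole thing is asked for, a point or a joint stands for the part that bears it (a point fixed in the world has none). Each returns a list of dicts, best first, with "score" (0 to 1); they miss things now and then, are a little off and sometimes report something else, mostly with a low value. They report only what shows in the picture. A call takes as long as a camera call.
- robot.spot_in(picture, query): "at" ([x, y, z] in m, in world coordinates, good to about 4 mm: the middle of the surface that is visible of it).
- robot.outline_of(picture, query): "region" (480x640 bool, what is visible of it).
- robot.place_of(picture, query): "at" ([x, y, z] in m, in world coordinates, good to about 4 mm: a listed point, or the origin of a listed thing).
The state is a dict: "time": time; "q": joint angles; "joint_velocities": joint speeds; "joint_torque": joint torques, N m; "position": TCP position; "tool_rot": TCP orientation; "ft_force": force on the tool from outside, world axes, zero at the start; "moment": the same for the moment, N m; "grip_width": finger opening in m; "grip_force": force on a finger pad.
Only numpy, scipy, OpenCV 4.12 (cv2) and the standard library are available. Lean on these libraries where they do the work, as an engineer would, in place of code of your own. Each camera call takes 0.05 s, during which the arm holds its last target. There are 200 camera calls.

## Working session

There is one attempt and no reset: what is moved stays moved. The work goes in short steps, Python scripts to look and compute and a tool call to move; the robot and the scene stay as the last step left them, time stands still between calls to the robot, and variables do not carry over. Pictures are saved under pics/ and viewed, at most 10 in all, crops included, and the job is handed in when it is done.

Besides the shell and the picture viewer there is one more tool, called after ">>>" as a command line: name --argument value ..., lists and objects as JSON in quotes. servo_tool: Moves the arm, as the interface text tells. Its arguments: {"type":"object","properties":{"rows":{"type":"array","items":{"type":"number"}},"newtons":{"type":"number"}},"required":["rows"]}

```bash
mkdir -p pics; python3 - <<'E'
from rig import robot
import cv2,numpy as np
o=robot.get_obs();print({k:np.round(v,3).tolist() for k,v in o.items()})
for n in ["scene","side"]:
    p=robot.camera(n);cv2.imwrite(f"pics/{n}0.png",p["pixels"][:,:,::-1])
    for q in ["charger","knob_mid","tab_mid","ring_mark","switch_tip","oil","tin","spanner"]:
        print(n,q,[(np.round(d["at"],4).tolist(),round(d["score"],2)) for d in robot.place_of(p,q)[:2]])
E
```

```text
{'time': 0.0, 'q': [1.056, 0.528, 1.434, -0.0, 1.181, -0.178], 'joint_velocities': [0.002, -0.001, -0.001, -0.0, -0.001, 0.0], 'joint_torque': [0.0, -44.004, -17.659, 0.063, 0.058, -0.0], 'position': [0.206, 0.589, 0.186], 'tool_rot': [0.168, 0.986, -0.001, -0.0], 'ft_force': [0.27, 0.527, 0.824], 'moment': [-0.013, -0.037, -0.009], 'grip_force': 0.0, 'grip_width': 0.087}
scene charger [([0.5584, 0.0039, -0.0014], 0.97)]
scene knob_mid [([0.552, 0.0262, 0.1259], 0.63), ([0.5564, 0.0053, -0.0011], 0.17)]
scene tab_mid [([0.5975, 0.0297, 0.0932], 0.6)]
scene ring_mark [([0.5767, 0.0328, 0.1032], 0.83), ([0.5528, 0.0287, 0.1237], 0.38)]
scene switch_tip [([0.5416, 0.1477, 0.1567], 0.68)]
scene oil [([0.656, 0.3181, 0.0006], 0.62), ([0.4538, -0.2691, 0.0004], 0.39)]
scene tin [([0.4526, -0.2681, 0.0017], 0.7)]
scene spanner [([0.715, -0.0665, -0.0003], 0.64), ([0.5779, 0.0316, 0.1051], 0.28)]
side charger [([0.561, 0.0067, -0.0008], 0.7), ([0.6032, 0.0324, 0.0925], 0.29)]
side knob_mid [([0.5401, 0.1472, 0.1524], 0.68), ([0.5546, 0.0217, 0.1253], 0.47)]
side tab_mid [([0.6012, 0.03, 0.0942], 0.7)]
side ring_mark [([0.5758, 0.0357, 0.1081], 0.8), ([0.6018, 0.0322, 0.0923], 0.31)]
side switch_tip [([0.54, 0.1493, 0.1529], 0.56)]
side oil [([0.6613, 0.3151, -0.0035], 0.84)]
side tin [([0.4572, -0.2688, 0.001], 0.96)]
side spanner [([0.7142, -0.0679, -0.0005], 0.78), ([0.5548, 0.0252, 0.1227], 0.5)]
```

View pics/scene0.png

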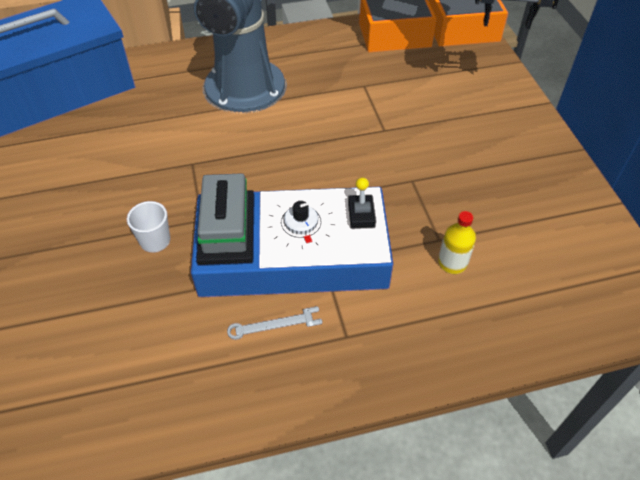

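View pics/side0.png

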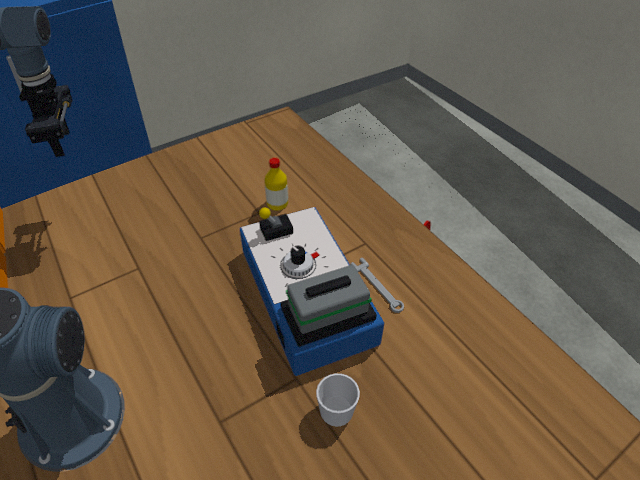

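The scene view shows the knob near (300,211), the red tab at (307,239), the switch ball at (362,184) and the charger yawed about -10°. The side view agrees: tab at (315,256), ball at (265,213). Next I move above the dial for a wrist view.

>>> servo_tool --rows '[-0.5,-0.026,-0.021,-0.008,0,-0.5,-0.026,-0.021,-0.008,0,-0.5,-0.026,-0.021,-0.008,0,-0.5,-0.026,-0.021,-0.008,0,-0.5,-0.026,-0.021,-0.008,0]'

```text
time: 1.32
position: [0.295, 0.4465, 0.227]
tool_rot: [0.167, 0.986, 0.0, 0.0]
ft_force: [0.3, 0.3, 0.2]
grip_width: 0.0673
grip_force: 0.0
```

>>> servo_tool --rows '[-0.5,-0.026,-0.021,-0.008,0,-0.5,-0.026,-0.021,-0.008,0,-0.5,-0.026,-0.021,-0.008,0,-0.5,-0.026,-0.021,-0.008,0,-0.5,-0.026,-0.021,-0.008,0]'

```text
time: 1.73
position: [0.3831, 0.3043, 0.2673]
tool_rot: [0.168, 0.986, 0.0, 0.0]
ft_force: [-0.3, -0.3, -0.3]
grip_width: 0.0649
grip_force: 0.0
```

>>> servo_tool --rows '[-0.5,-0.026,-0.021,-0.008,0,-0.5,-0.026,-0.021,-0.008,0,-0.5,-0.026,-0.021,-0.008,0,-0.5,-0.026,-0.021,-0.008,0,-0.5,-0.026,-0.021,-0.008,0]'

```text
time: 2.15
position: [0.4711, 0.1622, 0.3073]
tool_rot: [0.168, 0.986, 0.0, 0.0]
ft_force: [0.3, -0.4, -0.7]
grip_width: 0.0651
grip_force: 0.0
```

>>> servo_tool --rows '[-0.5,-0.026,-0.021,-0.004,0,-0.5,-0.026,-0.021,-0.004,0,-0.5,-0.026,-0.021,0,0,-0.5,-0.026,-0.021,0,0,-0.5,0,0,0,0]'

```text
time: 2.57
position: [0.5446, 0.0447, 0.3147]
tool_rot: [0.17, 0.985, -0.001, 0.002]
ft_force: [0.6, 0.2, 0.9]
grip_width: 0.0654
grip_force: 0.0
```

```bash
python3 - <<'E'
from rig import robot
import cv2,numpy as np
o=robot.get_obs();print({k:np.round(o[k],4).tolist() for k in("time","q","position","tool_rot","grip_width")})
p=robot.camera("wrist");cv2.imwrite("pics/w0.png",p["pixels"][:,:,::-1]);print(p["mount"],p["intrinsics"],p["dist"])
for q in ["charger","knob_mid","tab_mid","ring_mark","switch_tip"]:
    print(q,[(np.round(d["at"],4).tolist(),round(d["score"],2)) for d in robot.place_of(p,q)[:2]])
E
```

```text
{'time': 2.5667, 'q': [-0.1209, 0.2907, 1.4577, -0.0029, 1.3894, -1.3491], 'position': [0.5446, 0.0447, 0.3147], 'tool_rot': [0.1702, 0.9854, -0.0013, 0.002], 'grip_width': 0.0654}
[[-9.31040718e-04 -9.58774027e-01 -2.84168082e-01  7.90840915e-02]
 [ 9.99999528e-01 -9.71970752e-04  3.02649831e-06 -1.87047590e-03]
 [-2.79104793e-04 -2.84167945e-01  9.58774479e-01 -1.97429059e-01]
 [ 0.00000000e+00  0.00000000e+00  0.00000000e+00  1.00000000e+00]] [[364.67102255   0.         314.53009306]
 [  0.         364.67102255 242.21496687]
 [  0.           0.           1.        ]] [-0.00938614  0.          0.          0.          0.        ]
charger [([0.5573, 0.0051, -0.003], 0.58)]
knob_mid [([0.5524, 0.0241, 0.1217], 0.92)]
tab_mid [([0.5965, 0.03, 0.091], 0.97), ([0.7143, -0.0615, 0.0005], 0.17)]
ring_mark [([0.5749, 0.0337, 0.1083], 0.94), ([0.5422, 0.1487, 0.1557], 0.19)]
switch_tip [([0.5431, 0.1484, 0.1587], 0.61)]
```

View pics/w0.png

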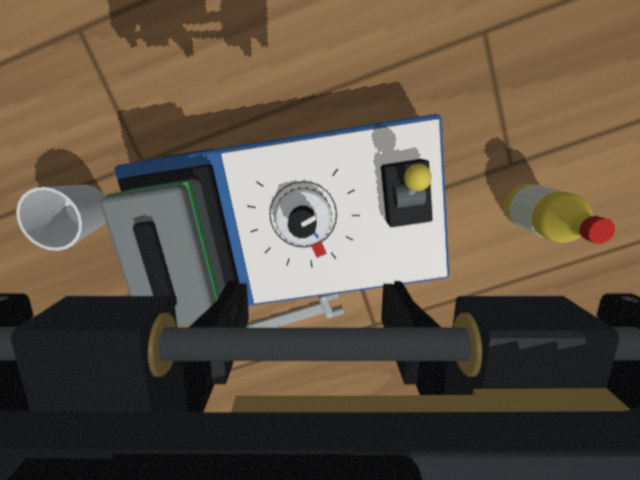

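The wrist view shows the knob top at about (302,220) with its white line pointing right and slightly up, the tab at (319,249), the ring mark at (316,234). I zoom in and project onto the known heights.

```bash
cat >h.py <<'E'
from rig import robot
import cv2,numpy as np
from scipy.spatial.transform import Rotation as R
def T(o):
    m=np.eye(4);m[:3,:3]=R.from_quat(o["tool_rot"]).as_matrix();m[:3,3]=o["position"];return m
def cam(p,o):
    if "mount" in p: return T(o)@p["mount"]
    m=np.eye(4);m[:3,:3]=cv2.Rodrigues(np.array(p["rvec"]))[0];m[:3,3]=np.ravel(p["tvec"]);return np.linalg.inv(m)
def proj(p,W,uv,z):
    n=cv2.undistortPoints(np.array(uv,float).reshape(-1,1,2),p["intrinsics"],np.array(p["dist"])).reshape(-1,2)
    d=np.c_[n,np.ones(len(n))]@W[:3,:3].T
    return W[:3,3]+d*((z-W[2,3])/d[:,2])[:,None]
def top(p,W,c,z,half=.06,s=400):  # orthographic view of the plane z: right=+y... up=+x, left=+y
    g=np.linspace(half,-half,s);X,Y=np.meshgrid(c[0]+g,c[1]+g,indexing="ij")
    P=np.stack([X.ravel(),Y.ravel(),np.full(X.size,z)],1);V=np.linalg.inv(W)
    uv=cv2.projectPoints(P,V[:3,:3],V[:3,3],p["intrinsics"],np.array(p["dist"]))[0].reshape(s,s,2).astype(np.float32)
    return cv2.remap(p["pixels"],uv[...,0],uv[...,1],cv2.INTER_LINEAR)
E
python3 - <<'E'
from h import *
o=robot.get_obs();p=robot.camera("wrist");W=cam(p,o)
a=top(p,W,(.553,.026),.138,.03);b=top(p,W,(.553,.026),.094)
cv2.imwrite("pics/t0.png",np.hstack([a,b])[:,:,::-1])
im=p["pixels"].astype(int)
red=(im[...,0]>130)&(im[...,1]<70)&(im[...,2]<70);red[:,450:]=0
ys,xs=np.nonzero(red);print("tab",xs.mean(),ys.mean(),proj(p,W,[[xs.mean(),ys.mean()]],.094))
E
```

```text
tab 313.6306306306306 254.38738738738738 [[0.59583833 0.02863741 0.094     ]]
```

View pics/t0.png

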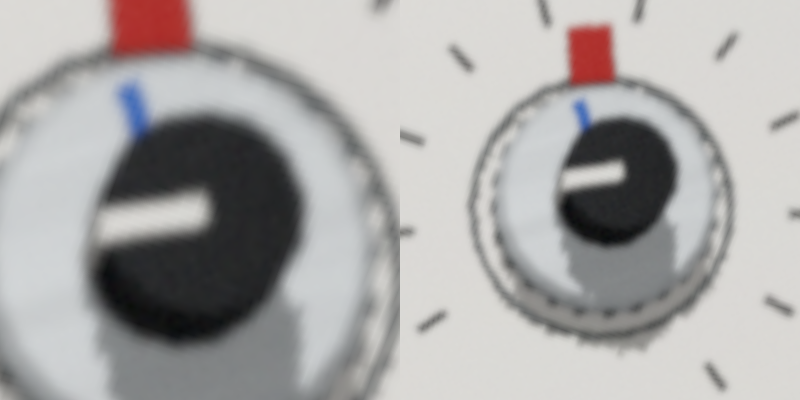

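Rectified to the top plane, the white line points at about 99° in world terms and the tab is at about 4.5° about the centre (0.551, 0.0253). The tab radius comes out at 45.7 mm against 46 expected. That means turning about 95° clockwise. I centre and start down.

>>> servo_tool --rows '[-0.5,-0.0125,-0.016,0.03,0,-0.5,0,0,0.03,0,-0.5,0,0,0.03,0,-0.5,0,0,0,0,-0.5,0,0,0,0]'

```text
time: 3.33
position: [0.5461, 0.0317, 0.2238]
tool_rot: [0.167, 0.986, -0.0, -0.002]
ft_force: [0.1, -0.7, 0.4]
grip_width: 0.0652
grip_force: 0.0
```

```bash
python3 - <<'E'
from h import *
o=robot.get_obs();p=robot.camera("wrist");W=cam(p,o);t=T(o)
print(o["position"],t[:3,:2].round(3).tolist(),np.degrees(np.arctan2(t[1,0],t[0,0])))
a=top(p,W,(.551,.0253),.138,.03);b=top(p,W,(.551,.0253),.094)
cv2.imwrite("pics/t1.png",np.hstack([a,b])[:,:,::-1])
for q in ["knob_mid","tab_mid"]: print(q,[np.round(d["at"],4).tolist() for d in robot.place_of(p,q)[:1]])
E
```

```text
[0.54607248 0.03172598 0.22383032] [[-0.944, 0.329], [0.329, 0.944], [0.004, -0.001]] 160.76561983029384
knob_mid [[0.5509, 0.0247, 0.1221]]
tab_mid [[0.5951, 0.0294, 0.0934]]
```

View pics/t1.png

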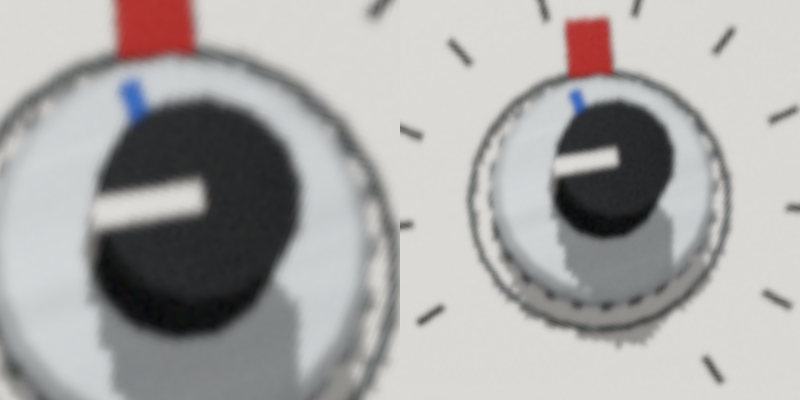

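This view confirms the centre at (0.551, 0.0254), the line at about 100° and the tab at about 3.7°, so the turn is about 96° clockwise. Next I centre, descend to z ≈ 0.121 and grip.

>>> servo_tool --rows '[-0.5,-0.007,-0.0043,0.02,0,-0.5,0,0,0.03,0,-0.5,0,0,0.025,0,-0.5,0,0,0.02,0,-0.5,0,0,0,0]'

```text
time: 3.9
position: [0.551, 0.0248, 0.1279]
tool_rot: [0.168, 0.986, -0.0, -0.002]
ft_force: [-0.4, -0.2, 0.5]
grip_width: 0.065
grip_force: 0.0
```

>>> servo_tool --rows '[-0.5,0,0,0.003,0,-0.5,0,0,0.003,0,-0.5,0,0,0,0,-0.5,0,0,0,0]'

```text
time: 4.23
position: [0.5537, 0.0243, 0.1251]
tool_rot: [0.168, 0.986, 0.0, 0.001]
ft_force: [-0.9, -0.8, 0.8]
grip_width: 0.0652
grip_force: 0.0
```

>>> servo_tool --rows '[-0.5,0.0025,0,0.002,0,-0.5,0,0,0,0,-0.5,0,0,0,0]'

```text
time: 4.48
position: [0.5501, 0.0254, 0.122]
tool_rot: [0.168, 0.986, 0.0, 0.0]
ft_force: [0.4, 0.1, 0.7]
grip_width: 0.0655
grip_force: 0.0
```

>>> servo_tool --rows '[0.9,0,0,0,0,0.9,0,0,0,0,0.9,0,0,0,0,0.9,0,0,0,0,0.9,0,0,0,0]' --newtons 15

```text
time: 4.9
position: [0.5503, 0.0252, 0.1216]
tool_rot: [0.168, 0.986, -0.0, -0.0]
ft_force: [0.0, -0.0, -0.5]
grip_width: 0.0396
grip_force: 0.0
```

>>> servo_tool --rows '[0.9,0,0,0,0,0.9,0,0,0,0,0.9,0,0,0,0]'

```text
time: 5.15
position: [0.5502, 0.0253, 0.1216]
tool_rot: [0.168, 0.986, 0.0, -0.0]
ft_force: [-0.0, -0.5, 0.1]
grip_width: 0.0199
grip_force: 0.0
```

The opening passed below 32 mm with no grip force, so I look before doing anything else.

```bash
python3 - <<'E'
from h import *
o=robot.get_obs();print(o["position"],o["grip_width"],o["grip_force"],o["ft_force"],o["q"])
a=robot.camera("wrist")["pixels"];p=robot.camera("side");b=p["pixels"]
s=robot.camera("scene")["pixels"]
c=cv2.resize(b[170:310,220:360],(400,400));d=cv2.resize(s[140:260,240:360],(400,400));
cv2.imwrite("pics/c.png",np.vstack([np.hstack([c,d]),cv2.resize(a[140:380,160:560],(800,200))[:200]])[:,:,::-1])
E
```

```text
[0.55019645 0.02527251 0.12161085] 0.019894839613242017 0.0 [-0.02661692 -0.53820785  0.0885536 ] [-1.57032740e-01  5.15690379e-01  1.68428511e+00  2.08441345e-05
  9.41726592e-01 -1.39101214e+00]
```

View pics/c.png

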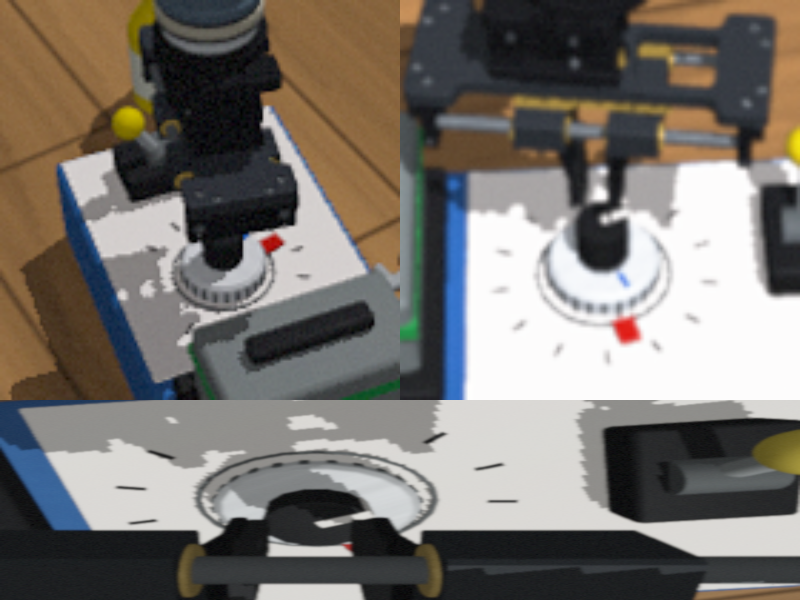

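The side and scene crops show the fingertips ending about at the knob's top and not flanking it. The wrist crop has the fingers near, but the knob isn't clasped. I check where the TCP and finger points should project.

```bash
python3 - <<'E'
from h import *
o=robot.get_obs();t=T(o)
P=np.array([o["position"],[.551,.0254,.138],(t@[0,.01,0,1])[:3],(t@[0,-.01,0,1])[:3]])
fr=[]
for n in["scene","side","wrist"]:
    p=robot.camera(n);V=np.linalg.inv(cam(p,o))
    uv=cv2.projectPoints(P,V[:3,:3],V[:3,3],p["intrinsics"],np.array(p["dist"]))[0].reshape(-1,2);print(n,uv.round(1).tolist())
    im=p["pixels"].copy();c=uv[0].astype(int)
    big=cv2.resize(im[max(c[1]-45,0):c[1]+30,c[0]-40:c[0]+40],(400,375),interpolation=cv2.INTER_CUBIC)
    big=np.clip(big.astype(float)*1.8+25,0,255).astype(np.uint8)
    for (u,v),col in zip(uv,[(255,0,0),(0,255,0),(255,0,255),(255,0,255)]):
        cv2.circle(big,(int((u-c[0]+40)*5),int((v-max(c[1]-45,0))*5)),4,col,-1)
    fr.append(big)
cv2.imwrite("pics/d.png",np.hstack(fr[:2])[:,:,::-1]);cv2.imwrite("pics/e.png",fr[2][:,:,::-1])
E
```

```text
scene [[299.4, 209.6], [299.3, 204.3], [304.6, 209.9], [294.3, 209.2]]
side [[297.3, 256.0], [297.4, 250.7], [296.4, 252.7], [298.3, 259.4]]
wrist [[317.8, 276.2], [318.7, 288.7], [335.0, 276.2], [300.6, 276.2]]
```

View pics/d.png

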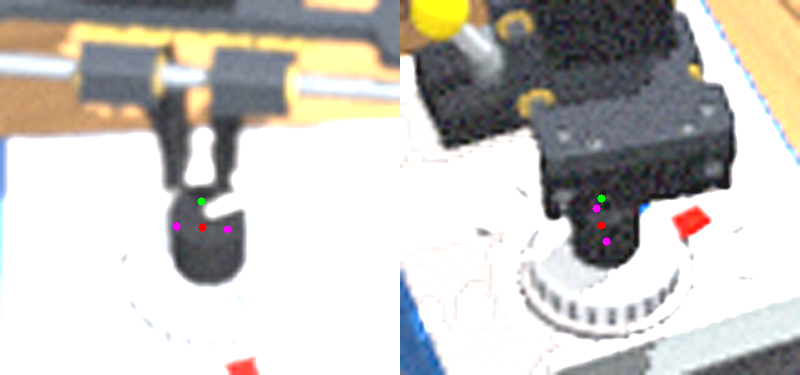

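```bash
python3 - <<'E'
from h import *
o=robot.get_obs();t=T(o)
p=robot.camera("wrist");V=np.linalg.inv(cam(p,o));im=cv2.resize(p["pixels"][200:400,200:440],(800,600)[:2],interpolation=cv2.INTER_CUBIC)
im=np.clip(im.astype(float)*1.8+25,0,255).astype(np.uint8)
sx=800/240;sy=3
for z in(0,-.019,-.04,-.07):
  for y in(.01,-.01):
    u,v=cv2.projectPoints((t@[0,y,z,1])[:3],V[:3,:3],V[:3,3],p["intrinsics"],np.array(p["dist"]))[0].ravel()
    cv2.circle(im,(int((u-200)*sx),int((v-200)*sy)),4,(255,0,255) if z==0 else (0,255,0),-1)
a=np.linspace(0,6.28,60);
for z,col in((.138,(255,0,0)),(.108,(0,0,255))):
  uv=cv2.projectPoints(np.c_[.551+.016*np.cos(a),.0254+.016*np.sin(a),0*a+z],V[:3,:3],V[:3,3],p["intrinsics"],np.array(p["dist"]))[0].reshape(-1,2)
  for u,v in uv: cv2.circle(im,(int((u-200)*sx),int((v-200)*sy)),2,col,-1)
cv2.imwrite("pics/e2.png",im[:,:,::-1])
E
```

```text
(no output)
```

View pics/e2.png

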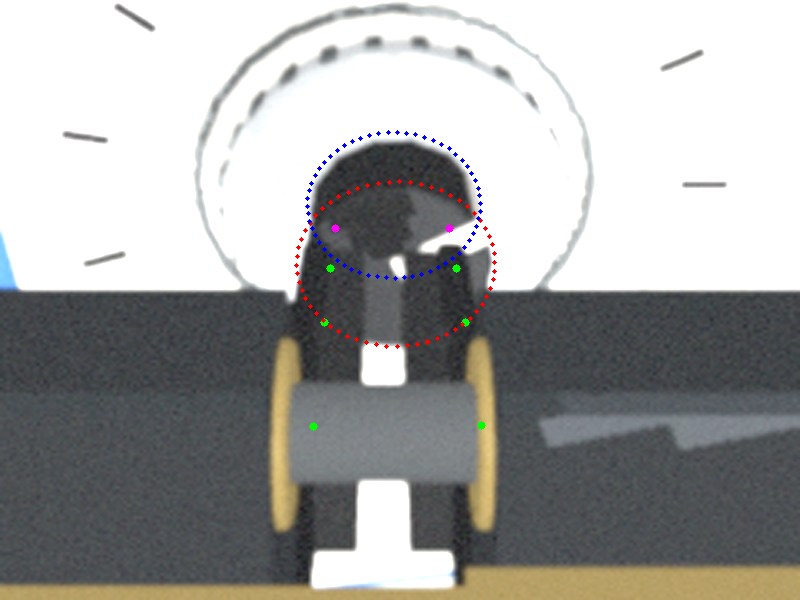

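The wrist overlay shows the two fingertips, at (340,250) and (450,250), lying over the knob's top with their shadows on it. They are really above the knob, about 20 mm higher than the reported TCP suggests. I raise, half open, turn the gripper so its body misses the battery, then go lower in steps and close until it grips.

>>> servo_tool --rows '[0.0,0,0,-0.012,0,0.0,0,0,0,6.5,0.0,0,0,0,6.5,0.0,0,0,0,6.5,0.0,0,0,0,6.5]'

```text
time: 5.92
position: [0.5502, 0.0253, 0.1337]
tool_rot: [0.388, 0.922, 0.0, 0.0]
ft_force: [1.1, -0.3, 0.0]
grip_width: 0.0306
grip_force: 0.0
```

>>> servo_tool --rows '[0.0,0,0,0,6.5,0.0,0,0,0,6.5,0.0,0,0,0.01,0,0.0,0,0,0,0,0.0,0,0,0,0]'

```text
time: 6.33
position: [0.5494, 0.0254, 0.1227]
tool_rot: [0.486, 0.874, -0.0, -0.001]
ft_force: [0.5, -0.1, -0.2]
grip_width: 0.0433
grip_force: 0.0
```

>>> servo_tool --rows '[0.0,0,0,0.004,0,0.0,0,0,0.003,0,0.0,0,0,0.002,0,0.0,0,0,0,0,0.0,0,0,0,0]'

```text
time: 6.75
position: [0.5501, 0.0253, 0.1144]
tool_rot: [0.487, 0.873, -0.0, -0.0]
ft_force: [-0.1, 0.4, -0.5]
grip_width: 0.0439
grip_force: 0.0
```

>>> servo_tool --rows '[0.4,0,0,0,0,0.4,0,0,0,0,0.4,0,0,0,0,0.4,0,0,0,0]' --newtons 15

```text
time: 7.08
position: [0.5503, 0.0253, 0.1148]
tool_rot: [0.487, 0.873, 0.0, 0.0]
ft_force: [0.9, 0.3, 0.4]
grip_width: 0.0284
grip_force: 0.0
```

Still above it. I open and go lower.

>>> servo_tool --rows '[0.0,0,0,0,0,0.0,0,0,0,0,0.0,0,0,0,0,0.0,0,0,0,0]'

```text
time: 7.42
position: [0.5502, 0.0252, 0.1147]
tool_rot: [0.487, 0.873, -0.0, 0.0]
ft_force: [0.2, 0.4, 0.8]
grip_width: 0.0416
grip_force: 0.0
```

>>> servo_tool --rows '[0.0,0,0,0.003,0,0.0,0,0,0.003,0,0.0,0,0,0.002,0,0.0,0,0,0.002,0,0.0,0,0,0,0]'

```text
time: 7.83
position: [0.5498, 0.0253, 0.104]
tool_rot: [0.487, 0.873, -0.0, -0.001]
ft_force: [-0.5, 0.4, -0.2]
grip_width: 0.043
grip_force: 0.0
```

>>> servo_tool --rows '[0.4,0,0,0,0,0.4,0,0,0,0,0.4,0,0,0,0,0.4,0,0,0,0]'

```text
time: 8.17
position: [0.5504, 0.0253, 0.1048]
tool_rot: [0.487, 0.873, 0.0, 0.0]
ft_force: [-0.8, 0.2, -0.3]
grip_width: 0.0286
grip_force: 0.0
```

No contact even below the reported ring height. I take one composite look with the expected tip positions overlaid.

```bash
python3 - <<'E'
from h import *
o=robot.get_obs();t=T(o);fr=[];a=np.linspace(0,6.28,40)
for n,h in(("scene",(48,64)),("side",(48,64)),("wrist",(96,128)),("wrist",(240,320))):
    p=robot.camera(n);V=np.linalg.inv(cam(p,o));im=p["pixels"]
    pr=lambda P:cv2.projectPoints(np.array(P,float),V[:3,:3],V[:3,3],p["intrinsics"],np.array(p["dist"]))[0].reshape(-1,2)
    c=pr([o["position"]])[0].astype(int)-[0,10] if h[0]<200 else np.array([320,240])
    x0,y0=c[0]-h[1],c[1]-h[0];s=400/(2*h[1])
    big=cv2.resize(im[y0:y0+2*h[0],x0:x0+2*h[1]],(400,300),interpolation=cv2.INTER_CUBIC)
    big=(255*(big/255.)**.6).astype(np.uint8)
    def dots(P,col,r=1):
        for u,v in pr(P): cv2.circle(big,(int((u-x0)*s),int((v-y0)*s)),r,col,-1)
    dots([(t@[0,y,0,1])[:3] for y in(.013,-.013)],(255,0,255),3)
    for z,rr,col in((.138,.016,(255,0,0)),(.108,.033,(0,0,255))): dots(np.c_[.551+rr*np.cos(a),.0254+rr*np.sin(a),0*a+z],col)
    fr.append(big)
print(robot.get_obs()["grip_width"])
cv2.imwrite("pics/f.png",np.vstack([np.hstack(fr[:2]),np.hstack(fr[2:])])[:,:,::-1])
E
```

```text
0.02664691301423899
```

View pics/f.png

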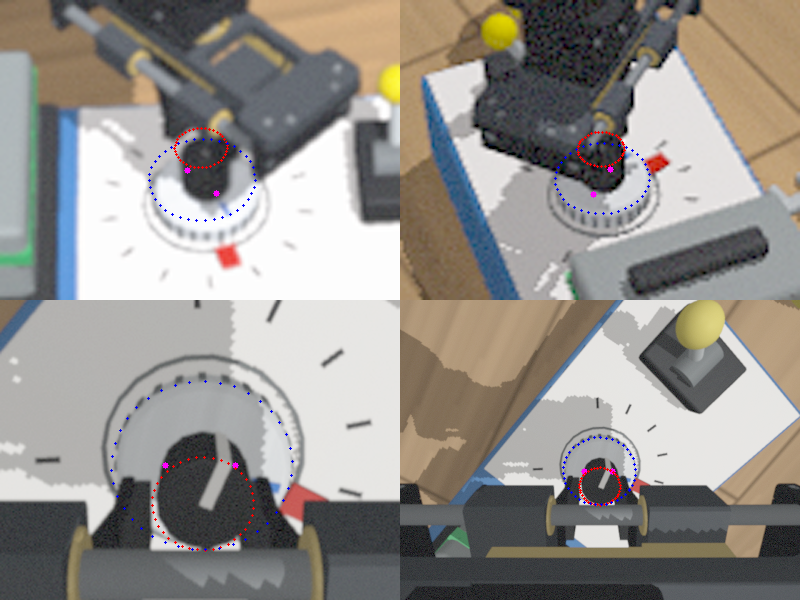

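Here the drawn ring and knob circles sit clearly above the real ones in the scene and side views (side: ring centre about (605,205) against (602,178) predicted). The charger may be lower than I assumed, so I triangulate the tab and the yellow ball from all cameras.

```bash
python3 - <<'E'
from h import *
from scipy.optimize import least_squares
o=robot.get_obs();obs={"tab":[],"ball":[],"mark":[]};C={}
for n in("scene","side","wrist"):
    p=robot.camera(n);C[n]=(p,np.linalg.inv(cam(p,o)))
    h=cv2.cvtColor(p["pixels"],cv2.COLOR_RGB2HSV).astype(int);H,S,Vv=h[...,0],h[...,1],h[...,2]
    x=np.load("x") if 0 else None
    for k,q in(("tab","tab_mid"),("ball","switch_tip"),("mark","ring_mark")):
        a=robot.place_of(p,q)
        m=((H<6)|(H>174))&(S>150) if k=="tab" else ((H>22)&(H<34)&(S>150) if k=="ball" else (H>100)&(H<125)&(S>110))
        if not a: print(n,k,"none");continue
        V=C[n][1];c=cv2.projectPoints(np.array(a[0]["at"]),V[:3,:3],V[:3,3],p["intrinsics"],np.array(p["dist"]))[0].ravel()
        l,lab,st,ce=cv2.connectedComponentsWithStats((m&(Vv>60)).astype(np.uint8))
        i=[j for j in range(1,l) if st[j,4]>=4]
        i=min(i,key=lambda j:np.hypot(*(ce[j]-c))) 
        print(n,k,np.round(a[0]["at"],4),round(a[0]["score"],2),"net px",c.round(1),"blob",ce[i].round(1),st[i,4])
        obs[k].append((n,ce[i],c))
def res(P,L):
    r=[]
    for n,uv in L:
        p,V=C[n];r+=list(cv2.projectPoints(P,V[:3,:3],V[:3,3],p["intrinsics"],np.array(p["dist"]))[0].ravel()-uv)
    return r
for k,L in obs.items():
    for sel in(("scene","side"),("scene","side","wrist")):
        s=least_squares(res,[.55,.05,.1],args=([(n,b) for n,b,_ in L if n in sel],));print(k,sel,s.x.round(4),s.fun.round(1))
E
```

```text
scene tab [0.5964 0.0294 0.0922] 0.52 net px [307.2 236.9] blob [307.4 238.6] 34
scene ball [0.5423 0.1474 0.1561] 0.5 net px [360.  183.2] blob [361.9 183.2] 123
scene mark [0.5744 0.0343 0.1054] 0.81 net px [307.  223.4] blob [280.6 272.5] 6081
side tab [0.5983 0.0293 0.0911] 0.69 net px [314.9 255.3] blob [314.8 254.9] 29
side ball [0.5385 0.1482 0.1533] 0.56 net px [264.2 214.9] blob [264.7 212.1] 120
side mark [0.5746 0.0383 0.1088] 0.78 net px [303.8 251.8] blob [315.6 331.7] 3678
wrist tab [0.5976 0.0289 0.0949] 0.6 net px [385.6 300.8] blob [380.1 296.2] 296
wrist ball [0.5425 0.1499 0.159 ] 0.94 net px [487.   38.8] blob [479.   38.4] 4514
wrist mark [0.5751 0.0337 0.1091] 0.68 net px [362.8 286.3] blob [364.8 287.5] 36
tab ('scene', 'side') [0.599  0.0296 0.0909] [ 0.2 -0.2  0.3  0.3]
tab ('scene', 'side', 'wrist') [0.5957 0.0282 0.0892] [-0.8 -0.9 -0.6  1.7  0.8  0. ]
ball ('scene', 'side') [0.5426 0.1515 0.1561] [ 0.2 -0.3  0.3  0.3]
ball ('scene', 'side', 'wrist') [0.541  0.1503 0.1547] [-0.6 -0.3  0.   1.3  0.2 -0.1]
mark ('scene', 'side') [ 0.5486 -0.03   -0.0893] [-3.5  3.3 -4.3 -3.2]
mark ('scene', 'side', 'wrist') [ 0.6126 -0.0178 -0.0456] [  7.3  15.2  15.1 -29.  -18.6  -4.3]
```

Triangulation confirms the deck at 90 mm and the layout, so the fingers really end about 30 mm short of the reported TCP. That matches the tips seen in the overlay and the free closing. With the gripper turned clear of the battery, I go lower in small steps and watch the force.

>>> servo_tool --rows '[0.0,0,0,0,0,0.0,0,0,0,0,0.0,0,0,0,0,0.0,0,0,0,0]'

```text
time: 9.3
position: [0.5502, 0.0252, 0.1047]
tool_rot: [0.487, 0.873, -0.0, 0.0]
ft_force: [-0.0, 0.0, 0.2]
grip_width: 0.0409
grip_force: 0.0
```

>>> servo_tool --rows '[0.0,0,0,0.002,0,0.0,0,0,0.002,0,0.0,0,0,0.002,0,0.0,0,0,0,0]'

```text
time: 9.63
position: [0.5498, 0.0253, 0.0981]
tool_rot: [0.487, 0.873, -0.0, -0.001]
ft_force: [-0.1, 0.1, 0.5]
grip_width: 0.0438
grip_force: 0.0
```

>>> servo_tool --rows '[0.0,0,0,0.002,0,0.0,0,0,0.002,0,0.0,0,0,0.002,0,0.0,0,0,0,0]'

```text
time: 9.97
position: [0.5499, 0.0253, 0.0921]
tool_rot: [0.487, 0.873, -0.0, -0.0]
ft_force: [-0.8, -0.5, -0.3]
grip_width: 0.0433
grip_force: 0.0
```

>>> servo_tool --rows '[0.3,0,0,0,0,0.3,0,0,0,0,0.3,0,0,0,0,0.3,0,0,0,0]'

```text
time: 10.3
position: [0.5529, 0.0267, 0.0927]
tool_rot: [0.488, 0.873, 0.003, 0.002]
ft_force: [6.4, 6.8, -5.1]
grip_width: 0.0318
grip_force: 4.1
```

Gripped at 31.8 mm. The fingers shifted the tool about 3 mm along its y, so the dial centre is near (0.553, 0.027), as the fixed cameras said. I reopen, recentre, go 4 mm lower and grip again.

>>> servo_tool --rows '[0.0,0,0.0035,0,0,0.0,0,0,0,0,0.0,0,0,0.002,0,0.0,0,0,0.002,0,0.0,0,0,0,0]'

```text
time: 10.72
position: [0.5525, 0.0269, 0.0882]
tool_rot: [0.487, 0.873, -0.0, -0.001]
ft_force: [0.5, 1.8, -1.1]
grip_width: 0.0434
grip_force: 0.0
```

>>> servo_tool --rows '[0.4,0,0,0,0,0.4,0,0,0,0,0.4,0,0,0,0,0.4,0,0,0,0,0.4,0,0,0,0]'

```text
time: 11.13
position: [0.553, 0.0269, 0.0887]
tool_rot: [0.487, 0.873, -0.0, -0.0]
ft_force: [0.6, -0.7, 0.5]
grip_width: 0.0313
grip_force: 15.0
```

Solid centred grip at 15 N. I turn 78° clockwise first, which keeps the body clear of the battery.

>>> servo_tool --rows '[0.4,0,0,0,6.5,0.4,0,0,0,6.5,0.4,0,0,0,6.5,0.4,0,0,0,6.5]'

```text
time: 11.47
position: [0.5532, 0.027, 0.0887]
tool_rot: [0.673, 0.74, -0.0, 0.0]
ft_force: [-0.0, -0.3, 0.2]
grip_width: 0.0311
grip_force: 15.0
```

>>> servo_tool --rows '[0.4,0,0,0,6.5,0.4,0,0,0,6.5,0.4,0,0,0,6.5,0.4,0,0,0,6.5]'

```text
time: 11.8
position: [0.5534, 0.027, 0.0887]
tool_rot: [0.822, 0.569, 0.0, 0.0]
ft_force: [-0.6, -0.6, 0.0]
grip_width: 0.0315
grip_force: 15.0
```

>>> servo_tool --rows '[0.4,0,0,0,6.5,0.4,0,0,0,6.5,0.4,0,0,0,6.5,0.4,0,0,0,6.5,0.4,0,0,0,0]'

```text
time: 12.22
position: [0.5535, 0.0269, 0.0887]
tool_rot: [0.929, 0.371, 0.0, 0.0]
ft_force: [0.0, -0.5, -0.0]
grip_width: 0.0317
grip_force: 15.0
```

>>> servo_tool --rows '[0.0,0,0,0,0,0.0,0,0,0,0,0.0,0,0,0,0,0.0,0,0,0,0]'

```text
time: 12.55
position: [0.5531, 0.0272, 0.0887]
tool_rot: [0.928, 0.373, -0.0, -0.0]
ft_force: [-0.2, -0.3, -0.0]
grip_width: 0.0421
grip_force: 0.0
```

>>> servo_tool --rows '[0.0,0,0,-0.03,0,0.0,0,0,-0.035,0,0.0,0,0,-0.035,0,0.0,0,0,-0.03,0,0.0,0,0,0,0]'

```text
time: 12.97
position: [0.5578, 0.0267, 0.2253]
tool_rot: [0.928, 0.373, 0.006, 0.003]
ft_force: [-0.0, -0.1, 0.6]
grip_width: 0.0436
grip_force: 0.0
```

>>> servo_tool --rows '[0.0,0,0,0,-6.5,0.0,0,0,0,-6.5,0.0,0,0,0,-6.5,0.0,0,0,0,0,0.0,0,0,0,0]'

```text
time: 13.38
position: [0.5529, 0.0272, 0.2183]
tool_rot: [0.852, 0.523, -0.0, -0.0]
ft_force: [-0.9, 0.4, -0.0]
grip_width: 0.0436
grip_force: 0.0
```

```bash
cat >m.py <<'E'
from h import *
def measure(name):
    o=robot.get_obs();p=robot.camera("wrist");W=cam(p,o);c0=(.553,.027)
    b=top(p,W,c0,.091);g=cv2.medianBlur(cv2.cvtColor(b,cv2.COLOR_RGB2GRAY),3)
    hc=cv2.HoughCircles(g,cv2.HOUGH_GRADIENT,1.5,200,param1=80,param2=30,minRadius=118,maxRadius=140)
    h=cv2.cvtColor(b,cv2.COLOR_RGB2HSV).astype(int);red=((h[...,0]<6)|(h[...,0]>174))&(h[...,1]>150)&(h[...,2]>60)
    ys,xs=np.nonzero(red);rp=np.c_[xs,ys].astype(np.float32);tab=rp.mean(0)
    print("hoop",hc,"tab px",tab,"n",len(xs),"rect",cv2.minAreaRect(rp))
    if hc is not None:
        d=tab-hc[0,0,:2];print("tab angle",np.degrees(np.arctan2(-d[0],-d[1])),"r mm",.3*np.hypot(*d))
    d=tab-200;print("tab angle, fixed centre",np.degrees(np.arctan2(-d[0],-d[1])))
    a=top(p,W,c0,.138,.03);ga=cv2.cvtColor(a,cv2.COLOR_RGB2GRAY)
    l,lab,st,ce=cv2.connectedComponentsWithStats((ga<70).astype(np.uint8));k=max(range(1,l),key=lambda j:st[j,4])
    hull=cv2.convexHull(np.argwhere(lab==k)[:,::-1].astype(np.int32));m=np.zeros_like(ga);cv2.fillPoly(m,[hull],1)
    w=(ga>120)&(m>0);l,lab,st,ce=cv2.connectedComponentsWithStats(w.astype(np.uint8));k=max(range(1,l),key=lambda j:st[j,4])
    q=np.argwhere(lab==k)[:,::-1].astype(np.float32);vx,vy,x0,y0=cv2.fitLine(q,cv2.DIST_L2,0,.01,.01).ravel()
    print("line n",len(q),"centroid",x0,y0,"angle mod 180",np.degrees(np.arctan2(-vx,-vy))%180)
    cv2.imwrite(name,np.hstack([a,b])[:,:,::-1])
E
python3 -c "from m import *;measure('pics/g.png')"
```

```text
hoop [[[204.75 204.75 125.65]]] tab px [194.7754    52.342354] n 2106 rect ((195.26109313964844, 52.080482482910156), (53.73236846923828, 41.156131744384766), 86.90594482421875)
tab angle 3.7444859 r mm 45.820114
tab angle, fixed centre 2.0264602
line n 3815 centroid 190.06422 156.87863 angle mod 180 22.862747
```

View pics/g.png

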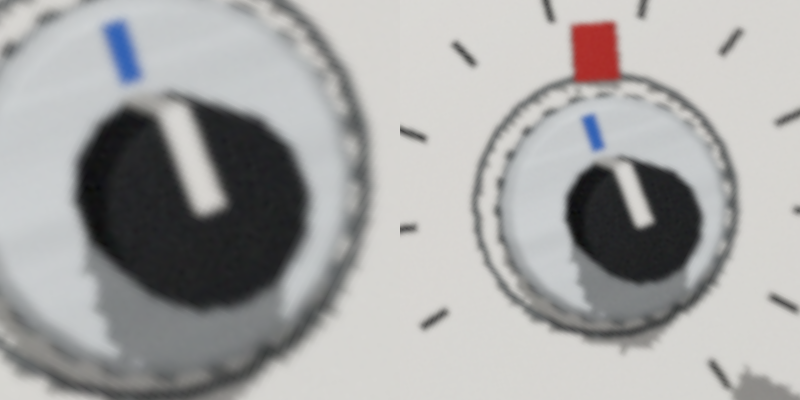

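The line now points at about 22° (209,210)→(172,103), with the tab at 3.7° and the ring mark undisturbed. I regrip and turn 18° more.

>>> servo_tool --rows '[0.0,0,0,0.035,0,0.0,0,0,0.035,0,0.0,0,0,0.03,0,0.0,0,0,0.01,0,0.0,0,0,0,0]'

```text
time: 13.85
position: [0.5508, 0.0274, 0.1059]
tool_rot: [0.852, 0.523, -0.003, -0.002]
ft_force: [0.1, -0.4, 0.8]
grip_width: 0.0438
grip_force: 0.0
```

>>> servo_tool --rows '[0.0,0,0,0.01,0,0.0,0,0,0.009,0,0.0,0,0,0,0,0.0,0,0,0,0]'

```text
time: 14.18
position: [0.5536, 0.0271, 0.0901]
tool_rot: [0.852, 0.524, 0.0, 0.0]
ft_force: [0.5, 0.9, -0.1]
grip_width: 0.0433
grip_force: 0.0
```

>>> servo_tool --rows '[0.4,0,0,0,0,0.4,0,0,0,0,0.4,0,0,0,0,0.4,0,0,0,0,0.4,0,0,0,0]'

```text
time: 14.6
position: [0.5536, 0.0271, 0.0904]
tool_rot: [0.852, 0.524, 0.0, 0.0]
ft_force: [-0.7, 0.3, 4.0]
grip_width: 0.0315
grip_force: 15.0
```

>>> servo_tool --rows '[0.4,0,0,0,6,0.4,0,0,0,6,0.4,0,0,0,6,0.4,0,0,0,0,0.4,0,0,0,0]'

```text
time: 15.02
position: [0.5538, 0.027, 0.0904]
tool_rot: [0.923, 0.386, 0.001, 0.0]
ft_force: [0.2, 0.4, 5.0]
grip_width: 0.0312
grip_force: 15.0
```

>>> servo_tool --rows '[0.0,0,0,0,0,0.0,0,0,0,0,0.0,0,0,0,0,0.0,0,0,0,0]'

```text
time: 15.35
position: [0.5529, 0.0271, 0.0893]
tool_rot: [0.923, 0.385, -0.0, -0.0]
ft_force: [-0.0, 0.2, 0.0]
grip_width: 0.0426
grip_force: 0.0
```

>>> servo_tool --rows '[0.0,0,0,-0.03,0,0.0,0,0,-0.035,0,0.0,0,0,-0.035,0,0.0,0,0,-0.03,0,0.0,0,0,0,0]'

```text
time: 15.77
position: [0.5577, 0.0266, 0.226]
tool_rot: [0.923, 0.385, 0.006, 0.003]
ft_force: [0.4, 0.4, -0.0]
grip_width: 0.0439
grip_force: 0.0
```

>>> servo_tool --rows '[0.0,0,0,0,-6.5,0.0,0,0,0,-6.5,0.0,0,0,0,-6.5,0.0,0,0,0,0,0.0,0,0,0,0]'

```text
time: 16.18
position: [0.5528, 0.0272, 0.219]
tool_rot: [0.845, 0.534, -0.0, -0.0]
ft_force: [-0.5, -0.9, 0.4]
grip_width: 0.044
grip_force: 0.0
```

```bash
python3 - <<'E'
from m import *
measure('pics/i.png');p=robot.camera("wrist")
for q in("ring_mark","knob_mid","tab_mid","switch_tip"):print(q,[np.round(d["at"],4).tolist() for d in robot.place_of(p,q)[:1]])
o=robot.get_obs();print(o["position"],o["tool_rot"])
E
```

```text
hoop [[[206.25 204.75 132.55]]] tab px [194.90549   52.298805] n 2095 rect ((195.05174255371094, 52.12069320678711), (54.0626106262207, 40.27705764770508), 85.2363510131836)
tab angle 4.2557673 r mm 45.861816
tab angle, fixed centre 1.9754639
line n 3476 centroid 207.55667 159.05322 angle mod 180 4.51001
ring_mark [[0.5792, 0.0356, 0.1085]]
knob_mid [[0.5534, 0.024, 0.1221]]
tab_mid [[0.5961, 0.0291, 0.0916]]
switch_tip [[0.5407, 0.1498, 0.1565]]
[0.55318679 0.02711004 0.2195044 ] [ 8.44976243e-01  5.34803833e-01 -7.17258371e-05 -6.00363589e-05]
```

The line is at 4.5° and the tab at about 4.0°, so the knob is aligned, and the knob is released. Now the switch: close the fingers, align tool y with the charger's x, and go to the near side of the ball.

>>> servo_tool --rows '[0.9,0,0,0,-5,0.9,0,0,0,-5,0.9,0,0,0,-5,0.9,0.03,-0.019,0,0,0.9,0.03,-0.019,0,0]'

```text
time: 16.9
position: [0.5273, 0.0922, 0.2196]
tool_rot: [0.769, 0.639, 0.0, 0.0]
ft_force: [-0.5, 1.0, 0.6]
grip_width: 0.0179
grip_force: 0.0
```

>>> servo_tool --rows '[0.9,0.03,-0.019,0,0,0.9,0.029,-0.018,0,0,0.9,0,0,0,0,0.9,0,0,0,0,0.9,0,0,0,0]'

```text
time: 17.32
position: [0.5011, 0.1574, 0.2198]
tool_rot: [0.768, 0.641, 0.0, 0.001]
ft_force: [0.1, -0.6, 0.2]
grip_width: 0.0044
grip_force: 0.0
```

>>> servo_tool --rows '[0.9,0,0,0.03,0,0.9,0,0,0.03,0,0.9,0,0,0.03,0,0.9,0,0,0.01,0,0.9,0,0,0,0]'

```text
time: 17.73
position: [0.4992, 0.1561, 0.1172]
tool_rot: [0.768, 0.64, -0.003, -0.002]
ft_force: [0.3, -0.0, 0.1]
grip_width: 0.0044
grip_force: 0.0
```

>>> servo_tool --rows '[0.9,0,0,0.004,0,0.9,0,0,0,0,0.9,0,0,0,0]'

```text
time: 17.98
position: [0.5021, 0.1574, 0.117]
tool_rot: [0.768, 0.641, 0.001, 0.001]
ft_force: [-0.3, 0.2, 0.2]
grip_width: 0.0043
grip_force: 0.0
```

```bash
python3 - <<'E'
from h import *
o=robot.get_obs();t=T(o);print(o["position"],t[:2,:2].round(3).tolist(),o["grip_width"])
b=[]
for n in("scene","side","wrist"):
    p=robot.camera(n);r=[d["at"] for d in robot.place_of(p,"switch_tip")[:1]];b+=r;print(n,np.round(r,4))
b=np.mean(b,0);print("ball in tool",(np.linalg.inv(t)@np.r_[b,1])[:3].round(4))
E
```

```text
[0.50214425 0.15742821 0.11699142] [[0.179, 0.984], [0.984, -0.179]] 0.004339937283159155
scene [[0.578  0.0326 0.1034]]
side [[0.5416 0.1461 0.151 ]]
wrist [[0.5416 0.1498 0.1567]]
ball in tool [-0.0379  0.0594 -0.0199]
```

The ball is 40 mm ahead along tool y with about 1 mm side error; the scene hit was the ring mark, so I ignore it. I lower 3 mm and push in short steps.

>>> servo_tool --rows '[0.9,-0.001,0,0.003,0,0.9,0,0.007,0,0,0.9,0,0.006,0,0,0.9,0,0.006,0,0,0.9,0,0.006,0,0]'

```text
time: 18.7
position: [0.524, 0.1522, 0.1125]
tool_rot: [0.768, 0.641, -0.001, -0.001]
ft_force: [-4.5, 0.3, 3.9]
grip_width: 0.0042
grip_force: 2.0
```

>>> servo_tool --rows '[0.9,0,0.006,0,0,0.9,0,0.006,0,0,0.9,0,0.006,0,0]'

```text
time: 18.95
position: [0.5437, 0.1488, 0.1126]
tool_rot: [0.768, 0.641, 0.0, 0.0]
ft_force: [-0.7, 0.1, 1.0]
grip_width: 0.0045
grip_force: 0.9
```

>>> servo_tool --rows '[0.9,0,0.005,0,0,0.9,0,0.005,0,0,0.9,0,0,0,0]'

```text
time: 19.2
position: [0.5548, 0.1468, 0.1127]
tool_rot: [0.768, 0.641, 0.001, 0.001]
ft_force: [0.8, -0.7, 0.3]
grip_width: 0.0044
grip_force: 0.0
```

```bash
python3 - <<'E'
from h import *
o=robot.get_obs();print(o["position"],o["ft_force"])
for n in("scene","side","wrist"):
    p=robot.camera(n);print(n,[(np.round(d["at"],4).tolist(),round(d["score"],2)) for d in robot.place_of(p,"switch_tip")[:2]])
E
```

```text
[0.55476678 0.14678155 0.11270513] [ 0.77495937 -0.67177193  0.30286806]
scene [([0.5774, 0.1437, 0.1597], 0.53)]
side [([0.5765, 0.1419, 0.1558], 0.68)]
wrist []
```

Ball at x ≈ 0.577; the far stop is about 0.589. I keep pushing.

>>> servo_tool --rows '[0.9,0,0.004,0,0,0.9,0,0.004,0,0,0.9,0,0,0,0]'

```text
time: 19.75
position: [0.561, 0.1456, 0.1125]
tool_rot: [0.768, 0.641, -0.0, -0.0]
ft_force: [-1.0, -0.8, 0.0]
grip_width: 0.0044
grip_force: 0.2
```

>>> servo_tool --rows '[0.9,0,0.003,0,0,0.9,0,0.002,0,0,0.9,0,0,0,0]'

```text
time: 20.0
position: [0.5656, 0.1447, 0.1124]
tool_rot: [0.768, 0.641, -0.0, -0.0]
ft_force: [-0.7, -0.1, -1.0]
grip_width: 0.0045
grip_force: 0.4
```

```bash
python3 - <<'E'
from h import *
o=robot.get_obs();print(o["position"],o["ft_force"])
for n in("scene","side"):
    p=robot.camera(n);print(n,[(np.round(d["at"],4).tolist(),round(d["score"],2)) for d in robot.place_of(p,"switch_tip")[:2]])
E
```

```text
[0.56560718 0.14470118 0.11239208] [-0.68295002 -0.09432389 -1.00607311]
scene [([0.5912, 0.1382, 0.156], 0.57)]
side [([0.6009, 0.0303, 0.0929], 0.63), ([0.5884, 0.1383, 0.1523], 0.4)]
```

>>> servo_tool --rows '[0.9,0,0.002,0,0,0.9,0,0.002,0,0,0.9,0,0,0,0]'

```text
time: 20.45
position: [0.5659, 0.1447, 0.1125]
tool_rot: [0.768, 0.641, -0.003, -0.003]
ft_force: [-6.0, 1.5, 4.1]
grip_width: 0.0042
grip_force: 3.6
```

>>> servo_tool --rows '[0.9,0,0.002,0,0,0.9,0,0,0,0]'

```text
time: 20.62
position: [0.5658, 0.1446, 0.1125]
tool_rot: [0.768, 0.641, -0.004, -0.004]
ft_force: [-10.0, 1.1, 6.9]
grip_width: 0.0044
grip_force: 5.2
```

Hard stop reached at 10 N with no further motion. I back off, rise, and check everything.

>>> servo_tool --rows '[0.9,0,-0.01,0,0,0.9,0,-0.02,0,0,0.9,0,-0.02,0,0,0.9,0,0,-0.03,0,0.9,0,0,-0.035,0]'

```text
time: 21.03
position: [0.5191, 0.1526, 0.1761]
tool_rot: [0.768, 0.641, -0.003, -0.002]
ft_force: [1.6, 0.1, 0.1]
grip_width: 0.0043
grip_force: 0.0
```

>>> servo_tool --rows '[0.9,0,0,-0.035,0,0.9,0,-0.03,-0.02,0,0.9,0,-0.03,0,0,0.9,0,0,0,0,0.9,0,0,0,0]'

```text
time: 21.45
position: [0.4627, 0.1637, 0.2336]
tool_rot: [0.767, 0.641, 0.001, 0.001]
ft_force: [1.0, 0.4, 0.2]
grip_width: 0.0044
grip_force: 0.0
```

```bash
python3 - <<'E'
from m import *
measure('pics/z.png');print(robot.get_obs()["position"])
for n in("scene","side","wrist"):
    p=robot.camera(n)
    for q in("switch_tip","ring_mark","tab_mid","oil","tin","spanner"):print(n,q,[(np.round(d["at"],4).tolist(),round(d["score"],2)) for d in robot.place_of(p,q)[:1]])
E
```

```text
hoop None tab px [192.3658    37.812004] n 883 rect ((193.00003051757812, 35.5), (26.832815170288086, 44.27414321899414), 63.43495178222656)
tab angle, fixed centre 2.6949277Traceback (most recent call last):
  File "<stdin>", line 2, in <module>
  File "m.py", line 15, in measure
    w=(ga>120)&(m>0);l,lab,st,ce=cv2.connectedComponentsWithStats(w.astype(np.uint8));k=max(range(1,l),key=lambda j:st[j,4])
                                                                                        ~~~^^^^^^^^^^^^^^^^^^^^^^^^^^^^^^^^^
ValueError: max() iterable argument is empty
```

The dial is hidden behind the gripper in the wrist view here, and I have used my 10 pictures. The knob was measured after release and not touched since, so I check the rest with the fixed cameras.

```bash
python3 - <<'E'
from h import *
for n in("scene","side"):
    p=robot.camera(n)
    for q in("switch_tip","ring_mark","knob_mid","tab_mid","oil","tin","spanner"):print(n,q,[(np.round(d["at"],4).tolist(),round(d["score"],2)) for d in robot.place_of(p,q)[:1]])
E
```

```text
scene switch_tip [([0.5896, 0.1415, 0.1549], 0.6)]
scene ring_mark [([0.5752, 0.0328, 0.102], 0.61)]
scene knob_mid [([0.5515, 0.026, 0.1234], 0.73)]
scene tab_mid [([0.5959, 0.0296, 0.0943], 0.46)]
scene oil [([0.6619, 0.3223, -0.0007], 0.69)]
scene tin [([0.4522, -0.2659, 0.0019], 0.59)]
scene spanner [([0.7148, -0.0654, -0.0041], 0.83)]
side switch_tip [([0.5899, 0.1436, 0.1533], 0.68)]
side ring_mark [([0.5756, 0.036, 0.1104], 0.95)]
side knob_mid [([0.5546, 0.0291, 0.1208], 0.8)]
side tab_mid [([0.6021, 0.0304, 0.0936], 0.53)]
side oil [([0.6601, 0.3141, -0.0047], 0.58)]
side tin [([0.4572, -0.27, 0.0012], 0.95)]
side spanner [([0.7159, -0.0633, 0.0005], 0.96)]
```

The ball is at the "on" position (0.589, 0.142), and the ring mark and the bystanders are unchanged. I hand in.

```bash
python3 -c "from rig import robot;print(robot.hand_in())"
```

```text
the job is handed in; nothing more can be done
None
```

Job handed in, no verdict returned: the knob line measured within about 1° of the red tab after release, the switch is against its far stop, and the ring, oil bottle, spanner and cup measured unmoved to within the camera networks' few millimetres.

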